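# Shut one valve of a pneumatics trainer and bleed its line

### The arm

A 7-joint arm with a two-finger parallel gripper is mounted at the origin on the work surface. World frame = base frame: x ahead of the robot, y to its left, z up, the work surface at z = 0. Lengths are in mm, angles in degrees, forces in N, time in s.
With the tool pointing down it reaches from about 400 to 900 mm from the base axis. Payload 5.5 kg.
Tool frame: the origin (TCP) lies midway between the tips of the shut fingers; the grasp point (between the pads) lies 19 mm behind it; x points along the fingers, y is the direction in which the jaws open and shut, and the axes are right-handed (so a half turn about x gives the same grasp; the last joint's range is limited). The gripper opens to 85 mm and grips with 20 to 120 N. Pads are 22 mm wide; open, the fingers measure 114 mm over their backs; the gripper's body (76 mm by 85 mm) begins 54 mm behind the grasp point. The pads swing forward as they close: fully open they stand 13 mm farther back than shut.
Start: joints at [-48.289, 28.699, -24.465, 88.831, 12.651, 65.22, -12.049], TCP at [291.323, 581.06, 231.31] pointing down, gripper open.
Joint ranges: [-164.97, 164.97], [-17.58, 116.51], [-87.97, 89.64], [11.32, 138.91], [-80.73, 260.73], [10.89, 115.49], [-147.41, 147.41]. Speed limits (degrees/s): [147.25, 147.25, 180, 180, 180, 180, 180].

### API

Orientations are given as [roll, pitch, yaw] about the fixed x, y, z axes, in that order (R = Rz(yaw) Ry(pitch) Rx(roll)).
In Python, from plant import sense, imaging, hand_in gives the robot as it stands. The module is installed in compiled form; this text tells all that it offers.
- The arm moves only by the tool carry_out, never from a script. Its argument "rows" is a list of rows, each a list of 2 entries, a list of its own where there are three numbers: the shift along the tool's x, y, z in m, then the turn about the tool's x in degrees. A call has 1 to 20 rows; each row shifts and turns the pose as measured when the row begins, along the tool's axes as they then stand; what a row does not reach is not made up. A row lasts 1/12 s, in which the tool goes at most 41.7 mm and 7.16 degrees, less where a joint would pass 70% of its speed; a pose out of reach is approached as far as the arm can. A call with a gripper value outside its range is refused whole. "fingers" is the opening, from 0 (shut) to 1 (fully open), set as the call begins (left out, the last holds). The fingers move at their own pace and stop on an object; "grip_force" is the grip in N (left out, the last holds). Time passes only in rows, so rows that do not move let the fingers close. It gives the time, the measured TCP pose, the force and the opening at its end, in the units of the state.
- sense(): the state, without advancing time (a new reading comes with each control period).
- imaging.read_camera(name): name is "scene" or "side" or "wrist"; returns (picture, depth): 400x640x3 uint8, red, green, blue; 400x640 float32, mm along the optical axis (not along the pixel's ray), 0 where there is no reading.
- imaging.camera_model(name): a dict with "vfov" (degrees; the focal length in pixels is half the picture's height over the tangent of half this angle, whatever the lens; pixels are square), "cx", "cy" (the principal point, pixels), "xyz" and "attitude" of the camera in the world; the wrist camera has in their place "hand_eye" (4x4, takes a point from camera to tool coordinates, whose origin is the TCP and whose axes are the tool frame's). Camera axes: x right, y down, z forward; pixel columns grow to the right and rows downward; lengths in mm; the calibration is good to about 2 mm. A picture is of the moment at which its call begins: read the wrist's pose just before it. camera_model takes no time and is no camera call.
- hand_in(): hands the job in, once; it reports no verdict.
The state is a dict: "clock": time; "joint_pos": joint angles; "qvel": joint speeds; "effort": joint torques, N m; "tool_pos": TCP position; "orientation": TCP orientation; "ft_force": force on the tool from outside, world axes, zero at the start; "ft_torque": the same for the moment, N m; "opening": opening from 0.0 (shut) to 1.0 (fully open).
Only numpy, scipy, OpenCV 4.12 (cv2) and the standard library are available. Lean on these libraries where they do the work, as an engineer would, in place of code of your own. Each camera call takes 0.05 s, during which the arm holds its last target. There are 200 camera calls.

### The job

On the valve island of the pneumatics trainer, shut the valve that has the bar-shaped handle: turn it clockwise, seen from above, until you feel it come up against its seat, and nip it up finger-tight, about 0.25 N m, without over-tightening it. Then press the small bleed button on that same valve block fully down and let go of everything, without brushing the neighbouring valves or disturbing the loose parts on the bench.

Things in the scene. Friction and masses are not known exactly. Their poses are not given: they have to be found in the camera images.
- valve_a: Valve to work: pale grey block 120 (its x) x 53 (y) x 45 mm high, one of four at 55 mm pitch on a base plate; order in the row varies. Origin: on the handle's axis at the block's underside, 12 mm above the bench; block spans x -75 to +45 mm. x points to its brass outlet, y along the row, z up. On top (45 mm up): steel bonnet 47 mm across, 14 mm high, with the handle; bleed button at x = -60 mm.
- handle: Black bar handle of valve_a, the only knob not round: disc 41 mm across, 6 mm thick, with a bar 40 mm long (its x), 14 wide (y), top 46 mm above the origin. Origin: on the upright turning axis at the disc's underside, 71 mm above the bench. x turns with it, and starts 0 to 12 degrees clockwise of valve_a's x. Clockwise from above shuts. Friction 0.05 N m; stays where it is left.
- handle_grip (a point): Point on the handle's axis, half-way up the bar, 32 mm above the handle's origin (103 mm above the bench): a good height for gripping the bar on its two long sides.
- seat: Springy stop hidden in valve_a's bonnet; origin on the handle's axis, its pose does not tell where the stop is. The handle meets it after 0.45 to 1.35 rad, differing each run; beyond, torque grows 1.6 N m per rad. Well shut: 0.16 to 0.40 N m in all (0.25 is right), held a moment; more harms the seat. Let go, the handle springs back a little and still bears on it.
- bleed_a (a joint): Travel of valve_a's bleed button, in m: 0 when up, 0.005 when fully down; sprung, 4 N fully down.
- bleed_a_top (a point): Centre of the top of valve_a's bleed button: a black button 18 mm across in a small dark steel housing on the block's top, 60 mm from the handle's axis on the side away from the outlet. It is pressed straight down.
- valve_b: Neighbour valve, not to be touched: the same block as valve_a (origin and axes too), but with a black round ribbed knob up to 33 mm across, its top at most 99 mm above the origin, and its own bleed button.
- valve_c: Neighbour valve, not to be touched: the same block as valve_a (origin and axes too), but with a black round ribbed knob up to 33 mm across, its top at most 99 mm above the origin, and its own bleed button.
- valve_d: Neighbour valve, not to be touched: the same block as valve_a (origin and axes too), but with a black round ribbed knob up to 33 mm across, its top at most 99 mm above the origin, and its own bleed button.
- motor: Loose bystander: white and grey small motor, 75 x 42 x 36 mm, with a short shaft. Origin: centre of the underside.
- wheel: Loose bystander: black rubber wheel, 56 mm across, 24 mm thick, lying flat. Origin: centre of the underside.
- beam: Loose bystander: grey construction beam, 110 x 16 x 12 mm. Origin: centre of the underside.

How it is judged:
By the outcome, as a careful person would: the job done as asked, in the order asked, and still so for the second after the job is handed in, with the robot touching nothing.
It also fails if it takes over 72 s, if anything falls off the work surface, if the arm or the gripper's body presses on something with over 40 N, if the wrist force passes 120 N, or if a joint passes its speed limit or range.

## Working session

There is one attempt and no reset: what is moved stays moved. The work goes in short steps, Python scripts to look and compute and a tool call to move; the robot and the scene stay as the last step left them, time stands still between calls to the robot, and variables do not carry over. Pictures are saved under pics/ and viewed, about 8 in all and at most 12, crops included, and the job is handed in when it is done.

Besides the shell and the picture viewer there is one more tool, called after ">>>" by a JSON object that holds its "op" and its "data", one argument or row to a line. carry_out: Moves the arm, as the interface text tells. Its arguments: {"type":"object","properties":{"rows":{"type":"array"},"fingers":{"type":"number"},"grip_force":{"type":"number"}},"required":["rows"]}

```bash
mkdir -p pics; cat > h.py <<'E'
import numpy as np, cv2
from scipy.spatial.transform import Rotation as R
from plant import sense, imaging
def T_of(pos,rpy):
    T=np.eye(4);T[:3,:3]=R.from_euler('xyz',rpy,degrees=True).as_matrix();T[:3,3]=pos;return T
def cam(name):
    s=sense();m=imaging.camera_model(name)
    p,d=imaging.read_camera(name)
    f=200/np.tan(np.radians(m['vfov']/2))
    if 'hand_eye' in m: T=T_of(s['tool_pos'],s['orientation'])@np.array(m['hand_eye'])
    else:
        a=np.array(m['attitude']); T=np.eye(4)
        T=T_of(m['xyz'],a) if a.size==3 else None
    return p,d,f,m,T
def cloud(d,f,m,T):
    v,u=np.mgrid[:d.shape[0],:d.shape[1]]
    P=np.stack([(u-m['cx'])*d/f,(v-m['cy'])*d/f,d],-1)
    return P@T[:3,:3].T+T[:3,3]
def save(n,p): cv2.imwrite('pics/'+n,p[:,:,::-1])
E
python3 - <<'E'
from h import *
s=sense();print(s)
for n in('scene','wrist','side'):
    print({k:v for k,v in imaging.camera_model(n).items()})
    p,d,f,m,T=cam(n);save(n+'0.png',p);np.savez('pics/'+n+'0.npz',p=p,d=d,T=T)
E
```

```text
{'clock': 0.0, 'joint_pos': array([-48.28741051,  28.75441354, -24.45409126,  88.89280196,
        12.64805189,  65.21904124, -12.04846907]), 'qvel': array([-0.14949945, -0.02485457, -0.04220982, -0.16738405,  0.11603973,
       -0.02070121, -0.02127551]), 'effort': array([ 1.40698790e-03, -5.69522989e+01, -5.81592232e+00, -2.80938828e+01,
        1.07419450e-02,  1.20351408e-02, -6.47665729e-06]), 'tool_pos': array([291.07115848, 580.39609319, 230.24420714]), 'orientation': array([ -93.46776453,   89.88665145, -120.09641276]), 'ft_force': array([ 0.38860683,  0.03132201, -0.65682158]), 'ft_torque': array([0.00249735, 0.09336217, 0.02251248]), 'opening': 1.003430936941393}
{'vfov': 46.694399391785026, 'cx': 311.0645253210554, 'cy': 208.18507959563038, 'xyz': array([1125.00678941,  311.13288925,  645.73487765]), 'attitude': array([-130.52389763,    1.09006675,  117.14205663])}
{'vfov': 62.69435299555546, 'cx': 323.78294671173995, 'cy': 192.70737501557463, 'hand_eye': array([[-4.61060370e-04, -2.89881917e-01,  9.57062308e-01,
        -1.43181324e+02],
       [ 9.99999848e-01, -4.21897305e-04,  3.53958042e-04,
         4.41962901e-01],
       [ 3.01175973e-04,  9.57062326e-01,  2.89882067e-01,
        -7.38580841e+01],
       [ 0.00000000e+00,  0.00000000e+00,  0.00000000e+00,
         1.00000000e+00]])}
{'vfov': 57.30554230095508, 'cx': 315.036654402432, 'cy': 202.57041658118342, 'xyz': array([ 435.7228546 , -433.52911758,  544.41359487]), 'attitude': array([-134.53186044,   -1.09516702,  -14.53426581])}
```

View pics/scene0.png

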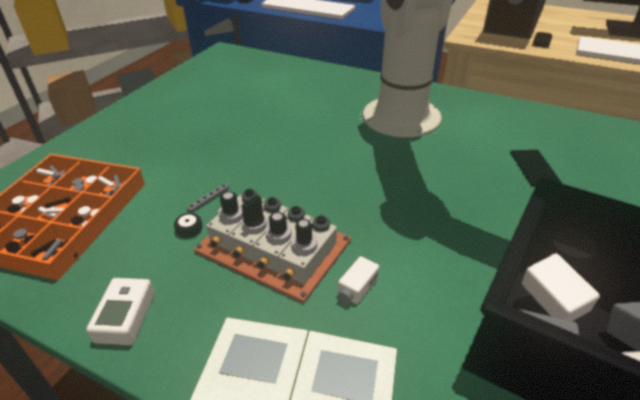

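View pics/side0.png

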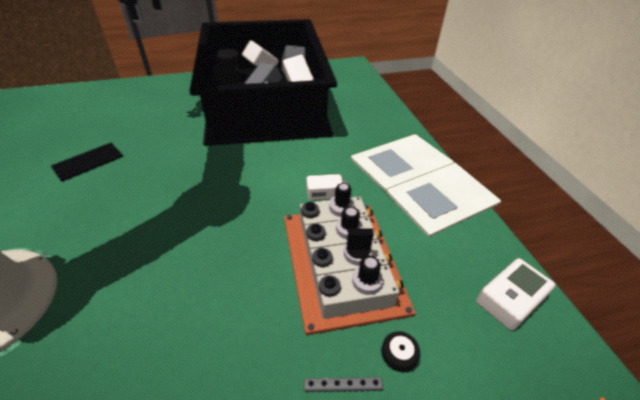

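Scene view: the bar handle is second from the left at (253,208). In the side view it is second from the near end at (360,243), with its button at about (322,257). Next I measure both and fit the row.

```bash
python3 - <<'E'
from h import *
cl={}
for n in('scene','side'):
    z=np.load(f'pics/{n}0.npz');m=imaging.camera_model(n);f=200/np.tan(np.radians(m['vfov']/2))
    C=cloud(z['d'].astype(float),f,m,z['T']);cl[n]=(z['p'],C,z['d'])
C=cl['side'][1]
for nm,(u,v) in dict(bartop=(360,234),bar=(358,243),btn_a=(322,257),btn1=(330,285),btn3=(316,231),btn4=(310,209),k1=(371,264),k3=(350,213),k4=(344,188),bench=(450,300),wheel=(402,349),beamL=(310,384),beamR=(378,383),motor=(323,184),plateNL=(310,327),plateNR=(410,312),plateFL=(290,217)).items():
    print(nm,C[v,u].round())
C=cl['scene'][1]
for nm,(u,v) in dict(bartop=(253,197),btn1=(250,195),k1=(230,198),k3=(279,219),k4=(304,228),bench=(180,270)).items(): print(nm,C[v,u].round())
# points high above
for n in cl:
    C=cl[n][1]; 
    x=(C[...,0]>400)&(C[...,0]<900)&(abs(C[...,1])<450)&(cl[n][2]>0)
    M=x&(C[...,2]>98)&(C[...,2]<130)
    k,l,st,ce=cv2.connectedComponentsWithStats(M.astype(np.uint8))
    for i in range(1,k):
        if st[i,4]>8: print(n,st[i],C[l==i].mean(0).round(1),C[l==i].min(0).round(),C[l==i].max(0).round())
p=cl['side'][0][160:340,270:430]; save('crop1.png',cv2.resize(p,None,fx=4,fy=4,interpolation=cv2.INTER_CUBIC)[:600])
E
```

```text
bartop [604. -95. 113.]
bar [603. -96.  93.]
btn_a [545. -94.  72.]
btn1 [ 542. -149.   75.]
btn3 [549. -39.  73.]
btn4 [552.  16.  71.]
k1 [ 603. -147.  106.]
k3 [607. -39. 103.]
k4 [613.  15. 111.]
bench [ 747. -179.   -0.]
wheel [ 625. -246.   24.]
beamL [ 485. -255.   10.]
beamR [ 577. -277.   11.]
motor [606. 118.  32.]
plateNL [ 505. -176.   13.]
plateNR [ 667. -189.   12.]
plateFL [523.  59.  12.]
bartop [594. -91. 114.]
btn1 [ 548. -133.   70.]
k1 [ 608. -133.  107.]
k3 [613. -26. 101.]
k4 [622.  28. 109.]
bench [ 723. -185.   -1.]
scene [220 192  18  13 173] [ 606.9 -139.1  104.5] [ 590. -157.   98.] [ 619. -125.  108.]
scene [242 195  21  21 258] [610.6 -83.9 110.5] [588. -98.  98.] [628. -75. 119.]
scene [269 212  18  13 175] [612.5 -30.2 101.5] [593. -48.  98.] [626. -15. 104.]
scene [296 219  17  16 208] [617.4  25.7 107.4] [598.   9.  98.] [629.  38. 112.]
scene [541 254  38  27 410] [516.6 423.6 100.5] [494. 397.  98.] [537. 450. 106.]
scene [490 320  85  44 846] [683.4 400.8 108. ] [677. 348.  98.] [691. 450. 119.]
side [319  71   4   9  26] [682.  430.9 117.8] [680. 406. 101.] [684. 450. 130.]
side [ 209   88  120   19 1376] [536.6 359.1 113.2] [400. 343.  98.] [679. 375. 129.]
side [335 182  17  16 185] [612.5  15.7 107. ] [600.   5.  98.] [628.  34. 112.]
side [342 206  19  15 199] [609.8 -37.4 101.1] [595. -51.  98.] [626. -21. 104.]
side [348 228  27  14 348] [605.8 -93.3 110.6] [ 586. -101.   98.] [628. -79. 118.]
side [360 255  22  20 323] [ 602.6 -147.2  104.7] [ 588. -161.   98.] [ 619. -129.  109.]
```

```bash
cat >> h.py <<'E'
def goto(x,y,z,jaw=None):
    s=sense();M=R.from_euler('xyz',s['orientation'],degrees=True).as_matrix()
    d=M.T@(np.array([x,y,z])-s['tool_pos'])
    yw=np.degrees(np.arctan2(M[1,1],M[0,1]))
    print('clk',s['clock'],'pos',s['tool_pos'].round(1),'toolx',M[:,0].round(4),'jaw yaw',round(yw,2),'shift in tool mm',d.round(1),'j7',s['joint_pos'].round(1),'F',s['ft_force'].round(2),'T',s['ft_torque'].round(3))
E
python3 -c "
from h import *
goto(608,-90,230)"
```

```text
clk 0.15 pos [291.2 580.6 230.5] toolx [-7.0e-04 -1.3e-03 -1.0e+00] jaw yaw 63.37 shift in tool mm [   1.2 -457.4  583.8] j7 [-48.3  28.7 -24.5  88.9  12.7  65.2 -12. ] F [ 0.88 -0.55 -0.08] T [ 0.07   0.03  -0.037]
```

View pics/crop1.png

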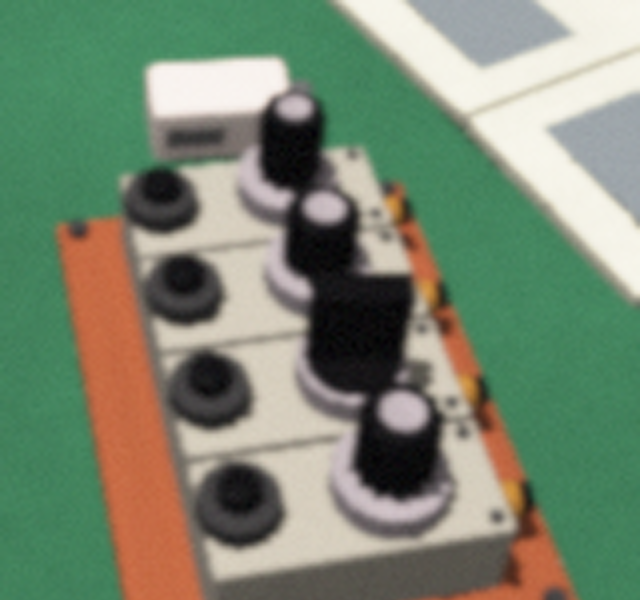

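The crop shows the bar handle on the second block from the near end, long side near valve x, with its button at crop (210,375). The jaws have to be half closed before going in between the neighbours, so I set off with them narrowed.

>>> {"op": "carry_out", "data": {
  "rows": [
    [[0,-0.0183,0.0234],0],
    [[0,-0.0183,0.0234],0],
    [[0,-0.0183,0.0234],0],
    [[0,-0.0183,0.0234],0],
    [[0,-0.0183,0.0234],0],
    [[0,-0.0183,0.0234],0],
    [[0,-0.0183,0.0234],0],
    [[0,-0.0183,0.0234],0],
    [[0,-0.0183,0.0234],0],
    [[0,-0.0183,0.0234],0],
    [[0,-0.0183,0.0234],0],
    [[0,-0.0183,0.0234],0],
    [[0,-0.0183,0.0234],0],
    [[0,-0.0183,0.0234],0],
    [[0,-0.0183,0.0234],0],
    [[0,-0.0183,0.0234],0],
    [[0,-0.0183,0.0234],0],
    [[0,-0.0183,0.0234],0],
    [[0,-0.0183,0.0234],0],
    [[0,-0.0183,0.0234],0]
  ],
  "fingers": 0.37
}}

```text
clock: 1.82
tool_pos: [549.5, 25.8, 223.5]
orientation: [-147.4, 89.3, -173.1]
ft_force: [0.6, 0.1, 0.2]
opening: 0.369
```

```bash
python3 -c "
from h import *
goto(608,-90,230);print(sense()['opening'])"
```

```text
clk 1.8167 pos [549.5  25.8 223.5] toolx [-0.0114 -0.0014 -0.9999] jaw yaw 64.31 shift in tool mm [ -7.  -79.1 102.9] j7 [  3.2  17.9 -10.5 103.7   3.7  59.4  55.5] F [0.62 0.06 0.2 ] T [ 0.049 -0.109  0.023]
0.36909234869488683
```

>>> {"op": "carry_out", "data": {
  "rows": [
    [[-0.001,-0.016,0.0205],0],
    [[-0.001,-0.016,0.0205],0],
    [[-0.001,-0.016,0.0205],0],
    [[-0.001,-0.016,0.0205],0],
    [[-0.001,-0.016,0.0205],0],
    [[0,0,0],-4],
    [[0,0,0],-4],
    [[0,0,0],-4],
    [[0,0,0],-4],
    [[0,0,0],0],
    [[0,0,0],0]
  ]
}}

```text
clock: 2.73
tool_pos: [608.2, -110.3, 223.4]
orientation: [-153.0, 88.9, -162.9]
ft_force: [-0.1, 0.1, 0.2]
opening: 0.369
```

```bash
python3 -c "
from h import *
goto(608,-90,230)
p,d,f,m,T=cam('wrist');save('w1.png',p);np.savez('pics/w1.npz',p=p,d=d,T=T)
C=cloud(d.astype(float),f,m,T)
for lo,hi in((100,130),(69,74),):
  M=((d>0)&(C[...,2]>lo)&(C[...,2]<hi)).astype(np.uint8)
  k,l,st,ce=cv2.connectedComponentsWithStats(M)
  for i in range(1,k):
    if st[i,4]>60: print(lo,st[i],C[l==i].mean(0).round(1),C[l==i].min(0).round(),C[l==i].max(0).round(), cv2.minAreaRect(C[l==i][:,:2].astype(np.float32)))
"
```

```text
clk 2.7333 pos [ 608.2 -110.3  223.4] toolx [-0.0181 -0.0056 -0.9998] jaw yaw 80.05 shift in tool mm [-6.7 19.9 -3.9] j7 [15.  24.9 -9.9 93.7  5.1 62.9 83.6] F [-0.09  0.12  0.24] T [-0.077  0.026  0.002]
100 [ 465  151   43   37 1087] [613.2  19.4 110.4] [600.   6. 100.] [629.  37. 114.] ((614.3538818359375, 21.203506469726562), (28.194028854370117, 29.61779022216797), 28.28020668029785)
100 [ 397  156   40   39 1067] [610.3 -33.8 103.5] [595. -50. 100.] [627. -17. 106.] ((611.109130859375, -33.57442092895508), (31.964126586914062, 31.74336051940918), 43.37037658691406)
100 [341 159  22  53 963] [605.8 -88.3 116.2] [587. -99. 100.] [628. -77. 119.] ((607.7188720703125, -88.22807312011719), (14.234560012817383, 40.1181526184082), 76.12281799316406)
100 [ 266  171   39   39 1052] [ 603.3 -142.4  107.3] [ 588. -159.  100.] [ 620. -127.  110.] ((604.3623657226562, -142.95761108398438), (31.533281326293945, 31.176231384277344), 2.450730085372925)
69 [449  74  38  39 622] [554.5  23.7  70. ] [538.   9.  69.] [571.  41.  74.] ((554.630126953125, 24.764368057250977), (32.058860778808594, 31
[... 621 characters left out ...]
[609.5  14.7  71.5] [591.  -2.  69.] [638.  43.  74.] ((612.258056640625, 17.867229461669922), (38.67637634277344, 46.12635803222656), 58.23393630981445)
69 [382 143  51  50 747] [603.7 -39.3  71.5] [588. -57.  69.] [633. -11.  74.] ((607.33984375, -36.60138702392578), (36.89649200439453, 46.372802734375), 41.63455581665039)
69 [324 149  50  48 382] [600.  -88.4  71.5] [ 584. -111.   69.] [629. -65.  74.] ((606.2006225585938, -87.78958129882812), (45.574432373046875, 43.64964294433594), 82.9354019165039)
69 [265 156  50  48 734] [ 596.6 -138.    71.5] [ 581. -166.   69.] [ 627. -120.   74.] ((601.3390502929688, -141.0314178466797), (46.00971984863281, 39.288143157958984), 52.830848693847656)
```

View pics/w1.png

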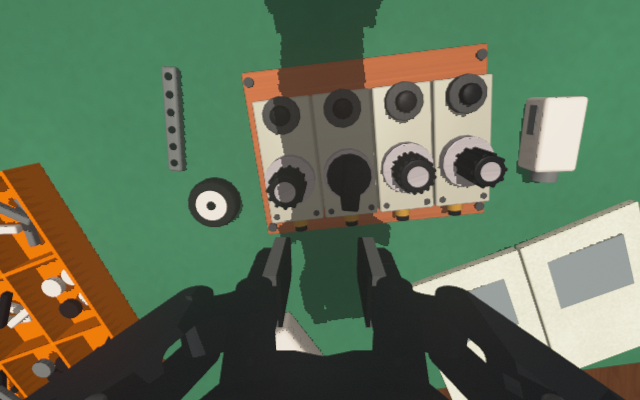

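The wrist picture shows the bar handle at (348,180) and its button at (342,107). The depth fit gives the bar at (607.7,-88.2), 14.2 x 40.1 mm, jaw yaw 76.1°. The block yaw is -3.5°, which puts the handle 10.4° clockwise, so it is consistent with the brief.

>>> {"op": "carry_out", "data": {
  "rows": [
    [[0,0,0],2],
    [[0,0,0],2],
    [[0,0.007,-0.001],0],
    [[0,0.007,-0.001],0],
    [[0,0.007,-0.001],0],
    [[0,0,0],0],
    [[0,0,0],0]
  ]
}}

```text
clock: 3.37
tool_pos: [610.3, -84.6, 222.9]
orientation: [-151.8, 88.9, -166.0]
ft_force: [0.2, -0.6, -0.1]
opening: 0.372
```

```bash
python3 -c "
from h import *
goto(607.7,-88.2,84)"
```

```text
clk 3.3667 pos [610.3 -84.6 222.9] toolx [-0.0191 -0.0047 -0.9998] jaw yaw 75.74 shift in tool mm [138.9  -2.9   0.7] j7 [12.3 24.7 -9.5 93.9  4.8 62.8 77.1] F [ 0.21 -0.61 -0.12] T [-0.049 -0.002  0.02 ]
```

>>> {"op": "carry_out", "data": {
  "rows": [
    [[0.015,-0.001,0],0],
    [[0.015,-0.001,0],0],
    [[0.015,0,0],0],
    [[0.015,0,0],0],
    [[0.01,0,0],0],
    [[0,0,0],0],
    [[0,0,0],0]
  ]
}}

```text
clock: 3.95
tool_pos: [610.5, -85.4, 152.2]
orientation: [-146.0, 89.1, -160.1]
ft_force: [0.4, 0.1, 0.5]
opening: 0.372
```

```bash
python3 -c "
from h import *
goto(607.7,-88.2,84)
p,d,f,m,T=cam('wrist');save('w2.png',p)
C=cloud(d.astype(float),f,m,T)
M=((d>0)&(C[...,2]>100)&(C[...,2]<130)).astype(np.uint8)
k,l,st,ce=cv2.connectedComponentsWithStats(M)
for i in range(1,k):
    if st[i,4]>60: print(st[i],C[l==i].mean(0).round(1), cv2.minAreaRect(C[l==i][:,:2].astype(np.float32)))
"
```

```text
clk 3.95 pos [610.5 -85.4 152.2] toolx [-0.0146 -0.0053 -0.9999] jaw yaw 75.97 shift in tool mm [68.3 -2.8 -1.2] j7 [12.1 28.9 -9.2 97.6  5.9 54.8 76.6] F [0.36 0.08 0.49] T [ 0.08  -0.044  0.031]
[ 470  159   58   52 2039] [612.6  19.4 110.3] ((614.4841918945312, 21.269927978515625), (28.893482208251953, 29.462692260742188), 33.148990631103516)
[ 379  173   53   51 1875] [610.1 -33.7 103.5] ((610.9923706054688, -33.494140625), (31.923845291137695, 31.908554077148438), 22.2099609375)
[ 306  182   24   71 1647] [605.  -87.5 116.5] ((607.24609375, -88.28237915039062), (13.793182373046875, 39.61639404296875), 76.05266571044922)
[ 207  204   53   51 1871] [ 603.  -141.6  107. ] ((604.0951538085938, -143.00169372558594), (31.62371826171875, 31.823135375976562), 62.80051040649414)
```

View pics/w2.png

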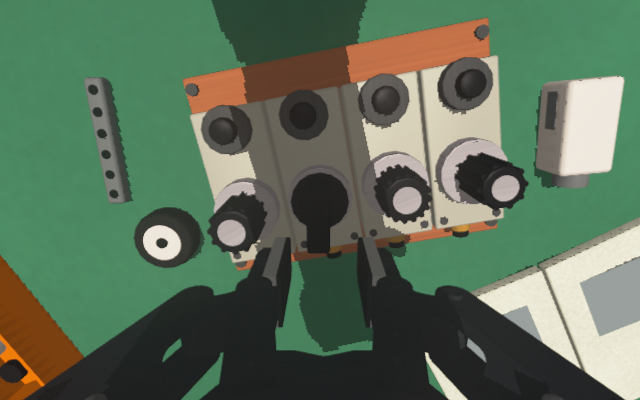

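Jaws (283–365) straddle the bar (318) about 3 mm to the right, which agrees with the computed shift. I correct that and go down.

>>> {"op": "carry_out", "data": {
  "rows": [
    [[0,-0.0017,-0.0006],0],
    [[0,-0.0008,0],0],
    [[0.011,0,0],0],
    [[0.011,0,0],0],
    [[0.011,0,0],0],
    [[0.011,0,0],0],
    [[0.008,0,0],0],
    [[0,0,0],0],
    [[0,0,0],0]
  ]
}}

```text
clock: 4.75
tool_pos: [610.0, -88.7, 97.1]
orientation: [-137.4, 89.3, -151.4]
ft_force: [0.3, -0.6, 0.6]
opening: 0.369
```

```bash
python3 -c "
from h import *
goto(607.5,-88.2,84)"
```

```text
clk 4.75 pos [610.  -88.7  97.1] toolx [-0.0108 -0.0059 -0.9999] jaw yaw 75.95 shift in tool mm [13.2 -0.1 -2.4] j7 [12.  32.8 -8.7 99.6  6.7 48.7 76.2] F [ 0.3  -0.58  0.61] T [-0.014  0.004  0.01 ]
```

>>> {"op": "carry_out", "data": {
  "rows": [
    [[0.0065,0,-0.0012],0],
    [[0.0065,0,-0.0012],0],
    [[0,0,0],0],
    [[0,0,0],0]
  ]
}}

```text
clock: 5.08
tool_pos: [607.4, -87.9, 82.7]
orientation: [-138.3, 89.3, -152.3]
ft_force: [-0.1, -0.2, 0.7]
opening: 0.37
```

>>> {"op": "carry_out", "data": {
  "rows": [
    [[0,0,0],0],
    [[0,0,0],0],
    [[0,0,0],0],
    [[0,0,0],0],
    [[0,0,0],0],
    [[0,0,0],0]
  ],
  "fingers": 0,
  "grip_force": 40
}}

```text
clock: 5.58
tool_pos: [607.3, -88.4, 83.0]
orientation: [-137.0, 89.3, -151.1]
ft_force: [0.4, -0.6, -2.3]
opening: 0.161
```

```bash
python3 -c "
from h import *
goto(607.5,-88.2,84);print(sense()['opening'])"
```

```text
clk 5.5833 pos [607.3 -88.4  83. ] toolx [-0.0106 -0.0059 -0.9999] jaw yaw 75.91 shift in tool mm [-1.   0.3  0.1] j7 [ 11.9  33.6  -8.5 100.4   7.   47.   75.9] F [ 0.42 -0.55 -2.25] T [ 0.182 -0.034  0.018]
0.16084418724897664
```

Gripped, opening 13.7 mm for the 14 mm bar. I turn clockwise, well within the free travel at first.

>>> {"op": "carry_out", "data": {
  "rows": [
    [[0,0,0],3],
    [[0,0,0],3],
    [[0,0,0],3],
    [[0,0,0],3],
    [[0,0,0],3],
    [[0,0,0],3],
    [[0,0,0],0]
  ]
}}

```text
clock: 6.17
tool_pos: [607.5, -88.2, 83.0]
orientation: [-120.6, 89.3, -153.6]
ft_force: [0.2, -1.4, -2.6]
opening: 0.154
```

```bash
cat >> h.py <<'E'
def tq():
    goto(607.4,-88.3,83)
    a=[]
    for _ in range(5):
        s=sense();a.append([*s['ft_torque'],s['joint_pos'][6],s['effort'][6]]);imaging.read_camera('wrist')
    print(np.round(a,3)); print('Mean',np.mean(a,0).round(3))
E
python3 -c "
from h import *
tq()"
```

```text
clk 6.1667 pos [607.5 -88.2  83. ] toolx [-0.0102 -0.005  -0.9999] jaw yaw 57.06 shift in tool mm [ 0.  -0.1  0. ] j7 [  8.5  33.4  -4.  100.5   3.5  46.7  59.9] F [ 0.15 -1.39 -2.57] T [ 0.228 -0.123 -0.078]
[[ 2.2800e-01 -1.2300e-01 -7.8000e-02  5.9869e+01 -5.3100e-01]
 [ 1.8900e-01 -1.1200e-01 -2.5000e-02  5.9997e+01 -2.5500e-01]
 [ 2.0600e-01 -7.9000e-02 -3.2000e-02  6.0041e+01 -8.2000e-02]
 [ 1.8000e-01 -8.6000e-02 -5.9000e-02  6.0045e+01  1.2000e-02]
 [ 1.9200e-01 -7.5000e-02  4.0000e-03  6.0033e+01  1.0000e-02]]
Mean [ 1.9900e-01 -9.5000e-02 -3.8000e-02  5.9997e+01 -1.6900e-01]
```

>>> {"op": "carry_out", "data": {
  "rows": [
    [[0,0,0],1.5],
    [[0,0,0],1.5],
    [[0,0,0],1.5],
    [[0,0,0],1.5],
    [[0,0,0],1.5],
    [[0,0,0],0.8]
  ]
}}

```text
clock: 6.92
tool_pos: [607.5, -88.1, 83.0]
orientation: [-114.8, 89.4, -156.6]
ft_force: [-0.1, -0.2, -1.3]
opening: 0.157
```

```bash
python3 -c "
from h import *
tq()"
```

```text
clk 6.9167 pos [607.5 -88.1  83. ] toolx [-0.01   -0.0043 -0.9999] jaw yaw 48.22 shift in tool mm [ 0.  -0.2  0.1] j7 [  7.   33.4  -1.9 100.6   1.8  46.6  52.4] F [-0.05 -0.16 -1.33] T [ 0.225 -0.107  0.057]
[[ 2.2500e-01 -1.0700e-01  5.7000e-02  5.2363e+01  3.1000e-02]
 [ 2.4100e-01 -1.0900e-01 -7.6000e-02  5.2353e+01  1.8000e-02]
 [ 1.8600e-01 -1.2600e-01 -4.1000e-02  5.2446e+01 -1.4900e-01]
 [ 1.8400e-01 -1.8300e-01 -8.0000e-02  5.2485e+01 -3.5000e-02]
 [ 1.9100e-01 -9.1000e-02 -4.9000e-02  5.2498e+01  1.9000e-02]]
Mean [ 2.0600e-01 -1.2300e-01 -3.8000e-02  5.2429e+01 -2.3000e-02]
```

>>> {"op": "carry_out", "data": {
  "rows": [
    [[0,0,0],1.5],
    [[0,0,0],1.5],
    [[0,0,0],1.5],
    [[0,0,0],0.5],
    [[0,0,0],0]
  ]
}}

```text
clock: 7.58
tool_pos: [607.5, -88.1, 83.0]
orientation: [-110.4, 89.4, -157.6]
ft_force: [0.3, -1.2, -1.8]
opening: 0.158
```

```bash
python3 -c "
from h import *
tq()"
```

```text
clk 7.5833 pos [607.5 -88.1  83. ] toolx [-0.0099 -0.0041 -0.9999] jaw yaw 42.85 shift in tool mm [ 0.  -0.2  0.1] j7 [  6.   33.3  -0.6 100.6   0.8  46.6  47.8] F [ 0.33 -1.18 -1.8 ] T [ 0.216 -0.196  0.017]
[[ 2.1600e-01 -1.9600e-01  1.7000e-02  4.7806e+01 -1.6200e-01]
 [ 2.2100e-01 -1.8500e-01  2.3000e-02  4.7833e+01 -6.0000e-02]
 [ 3.0100e-01 -8.4000e-02 -4.0000e-02  4.7855e+01 -1.0000e-02]
 [ 2.0300e-01 -1.1000e-01 -7.9000e-02  4.7862e+01  3.1000e-02]
 [ 2.2600e-01 -1.4500e-01 -1.6000e-02  4.7862e+01  4.1000e-02]]
Mean [ 2.3300e-01 -1.4400e-01 -1.9000e-02  4.7844e+01 -3.2000e-02]
```

>>> {"op": "carry_out", "data": {
  "rows": [
    [[0,0,0],1.5],
    [[0,0,0],1.5],
    [[0,0,0],1.5],
    [[0,0,0],0.5],
    [[0,0,0],0]
  ]
}}

```text
clock: 8.25
tool_pos: [607.5, -88.1, 83.0]
orientation: [-106.3, 89.4, -158.9]
ft_force: [0.1, -1.0, -2.5]
opening: 0.159
```

```bash
python3 -c "
from h import *
tq()"
```

```text
clk 8.25 pos [607.5 -88.1  83. ] toolx [-0.0098 -0.0038 -0.9999] jaw yaw 37.38 shift in tool mm [ 0.  -0.3  0.1] j7 [  5.   33.3   0.8 100.7  -0.2  46.5  43.2] F [ 0.14 -1.   -2.48] T [ 0.217 -0.157  0.053]
[[ 2.1700e-01 -1.5700e-01  5.3000e-02  4.3160e+01 -1.6300e-01]
 [ 2.4200e-01 -1.7000e-01 -1.6000e-02  4.3186e+01 -6.0000e-02]
 [ 2.7000e-01 -1.2500e-01 -1.6000e-02  4.3207e+01 -1.0000e-02]
 [ 2.5300e-01 -1.6400e-01 -9.2000e-02  4.3214e+01  3.0000e-02]
 [ 2.7600e-01 -1.7100e-01 -6.5000e-02  4.3215e+01  4.1000e-02]]
Mean [ 2.5200e-01 -1.5700e-01 -2.7000e-02  4.3196e+01 -3.2000e-02]
```

>>> {"op": "carry_out", "data": {
  "rows": [
    [[0,0,0],1.5],
    [[0,0,0],1.5],
    [[0,0,0],1.5],
    [[0,0,0],0.5],
    [[0,0,0],0]
  ]
}}

```text
clock: 8.92
tool_pos: [607.6, -88.0, 83.0]
orientation: [-102.0, 89.4, -160.1]
ft_force: [-0.3, -0.2, -1.8]
opening: 0.154
```

```bash
python3 -c "
from h import *
tq()"
```

```text
clk 8.9167 pos [607.6 -88.   83. ] toolx [-0.0096 -0.0035 -0.9999] jaw yaw 31.9 shift in tool mm [ 0.  -0.3  0.1] j7 [  4.   33.3   2.1 100.7  -1.2  46.5  38.5] F [-0.26 -0.24 -1.84] T [ 0.231 -0.161  0.012]
[[ 2.3100e-01 -1.6100e-01  1.2000e-02  3.8517e+01 -1.6300e-01]
 [ 2.2600e-01 -2.2600e-01 -3.1000e-02  3.8542e+01 -6.1000e-02]
 [ 1.7600e-01 -1.5700e-01 -2.5000e-02  3.8563e+01 -1.0000e-02]
 [ 2.1600e-01 -2.1200e-01 -8.7000e-02  3.8571e+01  3.0000e-02]
 [ 2.8400e-01 -1.9200e-01 -3.0000e-02  3.8570e+01  4.1000e-02]]
Mean [ 2.2600e-01 -1.9000e-01 -3.2000e-02  3.8553e+01 -3.2000e-02]
```

Joint‑7 effort repeats to a few mN m from call to call, so it is a clean indicator. No contact at 44°.

>>> {"op": "carry_out", "data": {
  "rows": [
    [[0,0,0],1.5],
    [[0,0,0],1.5],
    [[0,0,0],1.5],
    [[0,0,0],0.5],
    [[0,0,0],0]
  ]
}}

```text
clock: 9.58
tool_pos: [607.6, -88.0, 83.0]
orientation: [-97.8, 89.4, -161.3]
ft_force: [0.0, -0.1, -2.7]
opening: 0.156
```

```bash
python3 -c "
from h import *
tq()"
```

```text
clk 9.5833 pos [607.6 -88.   83. ] toolx [-0.0095 -0.0032 -0.9999] jaw yaw 26.44 shift in tool mm [ 0.  -0.4  0.2] j7 [  3.   33.4   3.4 100.7  -2.2  46.5  33.9] F [ 0.04 -0.09 -2.71] T [ 0.194 -0.255  0.101]
[[ 1.9400e-01 -2.5500e-01  1.0100e-01  3.3885e+01 -2.0700e-01]
 [ 2.2000e-01 -2.7000e-01  2.1000e-02  3.3912e+01 -1.0300e-01]
 [ 1.6000e-01 -2.2300e-01  5.1000e-02  3.3930e+01 -5.5000e-02]
 [ 2.3200e-01 -2.3700e-01  5.5000e-02  3.3937e+01 -1.8000e-02]
 [ 2.3800e-01 -2.2600e-01 -4.0000e-03  3.3937e+01 -8.0000e-03]]
Mean [ 0.209 -0.242  0.045 33.92  -0.078]
```

The seat has been met: effort stepped by -0.045 N m and the measured moment rose about 0.07. I go on in smaller steps.

>>> {"op": "carry_out", "data": {
  "rows": [
    [[0,0,0],0.9],
    [[0,0,0],0.9],
    [[0,0,0],0.8],
    [[0,0,0],0],
    [[0,0,0],0]
  ]
}}

```text
clock: 10.25
tool_pos: [607.7, -88.0, 83.0]
orientation: [-95.8, 89.4, -162.2]
ft_force: [-0.3, -1.0, -2.0]
opening: 0.16
```

```bash
python3 -c "
from h import *
tq()"
```

```text
clk 10.25 pos [607.7 -88.   83. ] toolx [-0.0094 -0.003  -1.    ] jaw yaw 23.64 shift in tool mm [ 0.  -0.4  0.2] j7 [  2.6  33.4   4.1 100.8  -2.8  46.5  31.5] F [-0.34 -1.01 -1.97] T [ 0.237 -0.269  0.105]
[[ 0.237 -0.269  0.105 31.518 -0.142]
 [ 0.195 -0.216  0.089 31.524 -0.126]
 [ 0.212 -0.29   0.117 31.528 -0.097]
 [ 0.201 -0.238  0.051 31.53  -0.083]
 [ 0.232 -0.26   0.106 31.53  -0.083]]
Mean [ 0.215 -0.255  0.094 31.526 -0.106]
```

Effort fell 0.075 N m over 2.8°, which matches 1.6 N m/rad. The spring is now about 0.125. About 3° more gives about 0.21, plus 0.05 friction.

>>> {"op": "carry_out", "data": {
  "rows": [
    [[0,0,0],0.9],
    [[0,0,0],0.9],
    [[0,0,0],1.0],
    [[0,0,0],0],
    [[0,0,0],0]
  ]
}}

```text
clock: 10.92
tool_pos: [607.8, -88.0, 83.0]
orientation: [-92.6, 89.4, -162.0]
ft_force: [0.7, -0.8, -2.9]
opening: 0.16
```

```bash
python3 -c "
from h import *
tq()"
```

```text
clk 10.9167 pos [607.8 -88.   83. ] toolx [-0.0091 -0.003  -1.    ] jaw yaw 20.57 shift in tool mm [ 0.  -0.5  0.2] j7 [  2.   33.4   4.8 100.8  -3.3  46.5  28.9] F [ 0.67 -0.75 -2.93] T [ 0.188 -0.233  0.203]
[[ 0.188 -0.233  0.203 28.911 -0.199]
 [ 0.214 -0.286  0.172 28.917 -0.175]
 [ 0.245 -0.276  0.155 28.926 -0.147]
 [ 0.238 -0.22   0.123 28.928 -0.131]
 [ 0.178 -0.267  0.169 28.928 -0.128]]
Mean [ 0.212 -0.257  0.164 28.922 -0.156]
```

>>> {"op": "carry_out", "data": {
  "rows": [
    [[0,0,0],0.7],
    [[0,0,0],0.7],
    [[0,0,0],0.3],
    [[0,0,0],0.2],
    [[0,0,0],0.1]
  ]
}}

```text
clock: 11.58
tool_pos: [607.8, -88.0, 83.0]
orientation: [-90.3, 89.4, -161.9]
ft_force: [0.2, -1.4, -2.6]
opening: 0.154
```

```bash
python3 -c "
from h import *
tq()"
```

```text
clk 11.5833 pos [607.8 -88.   83. ] toolx [-0.0092 -0.003  -1.    ] jaw yaw 18.42 shift in tool mm [ 0.  -0.4  0.2] j7 [  1.6  33.4   5.3 100.8  -3.7  46.5  27.1] F [ 0.21 -1.38 -2.61] T [ 0.205 -0.211  0.273]
[[ 0.205 -0.211  0.273 27.084 -0.255]
 [ 0.176 -0.249  0.254 27.084 -0.241]
 [ 0.248 -0.283  0.198 27.093 -0.224]
 [ 0.221 -0.318  0.091 27.099 -0.203]
 [ 0.266 -0.331  0.195 27.099 -0.197]]
Mean [ 0.223 -0.278  0.202 27.092 -0.224]
```

Holding torque is about 0.20–0.25 N m by both measures, so the valve is seated. I release and rise.

>>> {"op": "carry_out", "data": {
  "rows": [
    [[0,0,0],0],
    [[0,0,0],0],
    [[0,0,0],0],
    [[0,0,0],0],
    [[0,0,0],0]
  ],
  "fingers": 0.4
}}

```text
clock: 12.25
tool_pos: [608.6, -87.6, 84.2]
orientation: [-90.2, 89.5, -161.8]
ft_force: [0.7, 0.2, 0.4]
opening: 0.402
```

>>> {"op": "carry_out", "data": {
  "rows": [
    [[-0.01,0,0],0],
    [[-0.012,0,0],0],
    [[-0.015,0,0],0],
    [[-0.015,0,0],0],
    [[-0.015,0,0],0],
    [[-0.01,0,0],0],
    [[0,0,0],0],
    [[0,0,0],0]
  ]
}}

```text
clock: 12.92
tool_pos: [610.5, -87.3, 171.6]
orientation: [-71.9, 89.8, -143.5]
ft_force: [0.4, 0.2, -0.9]
opening: 0.399
```

```bash
python3 -c "
from h import *
goto(547.8,-84.6,120)
p,d,f,m,T=cam('wrist');save('w3.png',p)
C=cloud(d.astype(float),f,m,T)
for lo,hi in((100,130),(67,73),(73,84)):
  M=((d>0)&(C[...,2]>lo)&(C[...,2]<hi)).astype(np.uint8)
  k,l,st,ce=cv2.connectedComponentsWithStats(M)
  for i in range(1,k):
    if st[i,4]>60: print(lo,st[i],C[l==i].mean(0).round(1), cv2.minAreaRect(C[l==i][:,:2].astype(np.float32)))
"
```

```text
clk 12.9167 pos [610.5 -87.3 171.6] toolx [-0.0035 -0.0026 -1.    ] jaw yaw 18.4 shift in tool mm [ 51.9 -58.4 -22.4] j7 [ 1.1 27.   5.9 97.7 -3.1 55.6 26.5] F [ 0.36  0.2  -0.93] T [-0.018 -0.012  0.001]
100 [ 363   14   54   57 2031] [613.9  21.2 111.2] ((614.4686279296875, 21.73072052001953), (28.239477157592773, 29.271514892578125), 67.34603118896484)
100 [ 327  105   50   51 1814] [610.9 -32.6 103.5] ((611.4496459960938, -33.08344268798828), (31.689186096191406, 31.908601760864258), 18.570354461669922)
100 [ 305  176   29   66 1403] [606.9 -85.3 116.2] ((607.5925903320312, -87.61605834960938), (14.119024276733398, 40.045772552490234), 26.3070011138916)
100 [286 251  29  43 854] [ 608.9 -139.1  106.9] ((610.4885864257812, -140.76512145996094), (19.608240127563477, 32.281986236572266), 14.754602432250977)
67 [ 274    0   50   43 1138] [556.5  21.4  69.5] ((556.1884155273438, 21.874876022338867), (32.98688888549805, 25.786523818969727), 17.77139663696289)
67 [ 346   13   68   74 1632] [609.7  15.9  71.5] ((613.10107421875, 19.248249053955078), (40.48783493041992, 46.657684326171875
[... 1114 characters left out ...]
551.3170166015625, -29.312458038330078), (17.22715950012207, 17.19993019104004), 44.262229919433594)
73 [234 154  24  24 448] [548.5 -83.2  77.9] ((548.2009887695312, -83.87844848632812), (16.820606231689453, 17.051362991333008), 45.58817672729492)
73 [ 294  168   53   50 1100] [608.5 -84.9  77.5] ((607.0487670898438, -86.48744201660156), (39.81709289550781, 37.68742752075195), 21.37931251525879)
73 [213 218  23  22 400] [ 545.  -137.6   77.8] ((544.8351440429688, -138.56210327148438), (16.91119384765625, 16.84071922302246), 13.47976303100586)
73 [287 236  26  15 147] [ 605.  -129.1   78.7] ((604.6444702148438, -129.13584899902344), (21.10514259338379, 5.249026775360107), 1.0351816415786743)
```

View pics/w3.png

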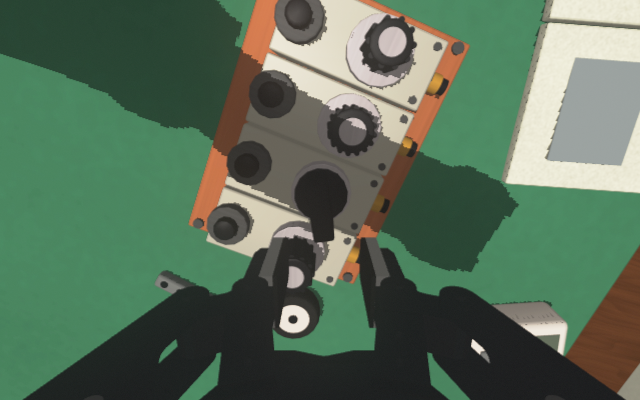

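The picture shows the handle at (321,195), now at bar yaw -63.7°. It has turned 49.8° and rests about 1.9° past contact, which is the expected spring-back. The target button is at (248,162), measured at (548.2,-84,78). I shut the fingers and move above it.

>>> {"op": "carry_out", "data": {
  "rows": [
    [[0,-0.0095,-0.0037],0],
    [[0,-0.0095,-0.0037],0],
    [[0,-0.0095,-0.0037],0],
    [[0,-0.0095,-0.0037],0],
    [[0,-0.0095,-0.0037],0],
    [[0,-0.006,-0.002],0],
    [[0,0,0],0],
    [[0,0,0],0],
    [[0,0,0],0]
  ],
  "fingers": 0
}}

```text
clock: 13.72
tool_pos: [545.2, -84.1, 165.8]
orientation: [-100.8, 89.2, -172.4]
ft_force: [0.3, -0.7, -0.2]
opening: 0.002
```

```bash
python3 -c "
from h import *
goto(548.1,-84.2,90);print(sense()['opening'])"
```

```text
clk 13.7167 pos [545.2 -84.1 165.8] toolx [-0.0136 -0.0018 -0.9999] jaw yaw 18.4 shift in tool mm [75.7  3.7  1.2] j7 [  1.   21.6   6.  106.9  -2.5  52.4  26.6] F [ 0.34 -0.74 -0.17] T [-0.005 -0.069  0.018]
0.0016085715523787736
```

>>> {"op": "carry_out", "data": {
  "rows": [
    [[0,0.0032,0.001],0],
    [[0.013,0,0],0],
    [[0.013,0,0],0],
    [[0.013,0,0],0],
    [[0.013,0,0],0],
    [[0.01,0,0],0],
    [[0,0,0],0],
    [[0,0,0],0]
  ]
}}

```text
clock: 14.38
tool_pos: [555.5, -84.2, 102.0]
orientation: [-87.0, 89.6, -158.5]
ft_force: [0.5, -0.2, 0.2]
opening: 0.002
```

```bash
python3 -c "
from h import *
goto(548.1,-84.2,78)"
```

```text
clk 14.3833 pos [555.5 -84.2 102. ] toolx [-0.0063 -0.0025 -1.    ] jaw yaw 18.46 shift in tool mm [24.  -6.8 -2.3] j7 [  1.4  27.4   5.5 108.1  -3.3  45.   27.1] F [ 0.49 -0.2   0.2 ] T [ 0.03  -0.04   0.026]
```

>>> {"op": "carry_out", "data": {
  "rows": [
    [[0,-0.003,-0.001],0],
    [[0,-0.003,-0.001],0],
    [[0.004,-0.001,-0.0003],0],
    [[0.004,-0.0005,0],0],
    [[0.004,-0.0005,0],0],
    [[0.003,-0.0005,0],0],
    [[0,0,0],0],
    [[0,0,0],0]
  ]
}}

```text
clock: 15.05
tool_pos: [547.9, -85.1, 88.4]
orientation: [-46.9, 89.8, -118.4]
ft_force: [-0.1, -0.2, -0.0]
opening: 0.001
```

```bash
python3 -c "
from h import *
goto(548.1,-84.2,78)"
```

```text
clk 15.05 pos [547.9 -85.1  88.4] toolx [-0.0016 -0.0029 -1.    ] jaw yaw 18.45 shift in tool mm [10.4  0.5 -0.8] j7 [  1.6  27.8   5.4 109.8  -3.4  42.6  27.4] F [-0.08 -0.16 -0.03] T [0.054 0.027 0.017]
```

Aligned within 1 mm, 10 mm above the button. I press slowly.

>>> {"op": "carry_out", "data": {
  "rows": [
    [[0.003,0,-0.0005],0],
    [[0.003,0,0],0],
    [[0.002,0,0],0],
    [[0.002,0,0],0],
    [[0.0015,0,0],0],
    [[0,0,0],0]
  ]
}}

```text
clock: 15.55
tool_pos: [548.3, -84.6, 76.0]
orientation: [-32.0, 89.8, -103.5]
ft_force: [-1.2, 0.0, 1.9]
opening: 0.001
```

```bash
python3 -c "
from h import *
goto(548.1,-84.2,73)"
```

```text
clk 15.55 pos [548.3 -84.6  76. ] toolx [-7.e-04 -3.e-03 -1.e+00] jaw yaw 18.46 shift in tool mm [ 3.  -0.1 -0.5] j7 [  1.7  28.9   5.2 110.1  -3.6  41.2  27.5] F [-1.18  0.02  1.93] T [0.039 0.057 0.028]
```

>>> {"op": "carry_out", "data": {
  "rows": [
    [[0.0012,0,0],0],
    [[0.0012,0,0],0],
    [[0.001,0,0],0],
    [[0.0008,0,0],0],
    [[0.0008,0,0],0]
  ]
}}

```text
clock: 15.97
tool_pos: [548.4, -84.6, 73.0]
orientation: [-34.2, 89.8, -105.8]
ft_force: [-3.3, 0.5, 10.6]
opening: 0.001
```

>>> {"op": "carry_out", "data": {
  "rows": [
    [[0.0008,0,0],0],
    [[0.0008,0,0],0],
    [[0.0005,0,0],0]
  ]
}}

```text
clock: 16.22
tool_pos: [548.3, -84.6, 73.1]
orientation: [-33.9, 89.9, -105.4]
ft_force: [-2.0, 0.8, 4.0]
opening: 0.003
```

It bottomed at z=73.0 with 10.6 N. One firmer push to be sure.

>>> {"op": "carry_out", "data": {
  "rows": [
    [[0.002,0,0],0],
    [[0.002,0,0],0],
    [[0.002,0,0],0]
  ]
}}

```text
clock: 16.47
tool_pos: [548.5, -84.6, 72.8]
orientation: [-37.4, 89.9, -108.9]
ft_force: [-8.2, 1.7, 20.2]
opening: -0.001
```

>>> {"op": "carry_out", "data": {
  "rows": [
    [[-0.005,0,0],0],
    [[-0.008,0,0],0],
    [[-0.01,0,0],0],
    [[-0.015,0,0],0],
    [[-0.015,0,0],0],
    [[-0.015,0,0],0],
    [[-0.015,0,0],0],
    [[-0.01,0,0],0],
    [[0,0,0],0],
    [[0,0,0],0]
  ]
}}

```text
clock: 17.3
tool_pos: [548.8, -84.6, 173.2]
orientation: [26.6, 89.9, -45.0]
ft_force: [-0.3, 0.1, -0.5]
opening: -0.003
```

```bash
python3 -c "
from h import *
goto(548.1,-84.2,73)
p,d,f,m,T=cam('side');save('s2.png',cv2.resize(p[150:400,270:450],None,fx=2.4,fy=2.4,interpolation=cv2.INTER_CUBIC))
p,d,f,m,T=cam('wrist')
C=cloud(d.astype(float),f,m,T)
M=((d>0)&(C[...,2]>100)&(C[...,2]<130)).astype(np.uint8)
k,l,st,ce=cv2.connectedComponentsWithStats(M)
for i in range(1,k):
    if st[i,4]>60: print(st[i],C[l==i].mean(0).round(1), cv2.minAreaRect(C[l==i][:,:2].astype(np.float32)))
M=(d>0)&(np.hypot(C[...,0]-548.2,C[...,1]+84)<8); print('button z',np.percentile(C[M][:,2],[5,50,95]))
"
```

```text
clk 17.3 pos [548.8 -84.6 173.2] toolx [ 0.0016 -0.0016 -1.    ] jaw yaw 18.41 shift in tool mm [100.2  -0.7  -0.8] j7 [  1.1  20.9   6.  106.8  -2.6  52.3  26.7] F [-0.25  0.11 -0.54] T [-0.039  0.042  0.048]
[ 453   57   56   51 2000] [612.5  21.1 110.6] ((614.3751220703125, 21.554340362548828), (29.7697811126709, 28.2028751373291), 14.769404411315918)
[ 412  140   49   47 1663] [610.1 -32.7 103.4] ((610.9943237304688, -33.03945541381836), (31.81036376953125, 32.01074981689453), 43.097251892089844)
[ 388  206   29   65 1480] [605.2 -85.5 115.1] ((607.5185546875, -87.69970703125), (14.30012321472168, 40.75932312011719), 26.144107818603516)
[363 277  25  17 240] [ 604.2 -130.1  105.5] ((605.1535034179688, -130.34503173828125), (18.749486923217773, 7.226733684539795), 0.021291745826601982)
button z [ 77.63299525 211.92104029 237.68367592]
```

View pics/s2.png

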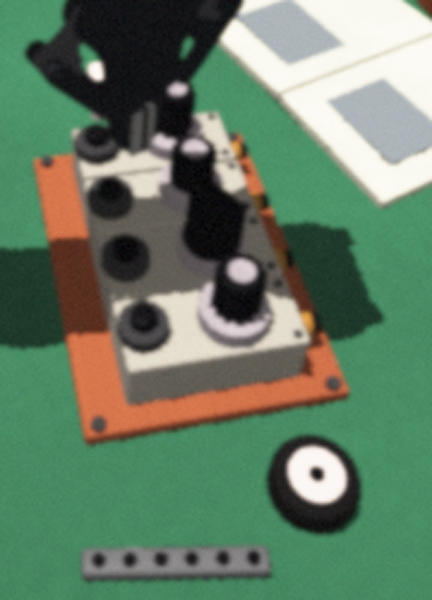

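The side view shows the arm clear of everything, the turned handle at (213,220), its button up at (126,250), and the wheel and beam undisturbed. Handing in.

```bash
python3 -c "
from plant import hand_in
print(hand_in())"
```

```text
the job is handed in; nothing more can be done
None
```

I shut the bar-handled valve, pressed its bleed button fully down and released it, then handed the job in at about 17 s of the 72 s allowed.

- **Valve:** I turned the handle clockwise and met the seat about 48° from the start. I nipped it up to about 0.20–0.27 N m by the wrist moment and the joint‑7 effort. My estimate from the turn past contact ran to about 0.27 N m of spring torque, or about 0.32 with friction. All of these are under the 0.40 limit. After letting go, the handle sprang back and rests about 2° past contact, still bearing on the seat. A second look after the bleed press showed the same angle within 0.2°.
- **Bleed button:** I pressed from z = 78 mm to 73 mm, where it bottomed hard at 10.6 N, and gave it one firmer push of 20 N. The button looks to be back up in the side picture. My depth check on its height was spoiled because the gripper was in the way.
- **Surroundings:** The arm ended clear, at 173 mm above the bench with no force on it. The neighbouring knobs, the wheel and the beam look unmoved in the last picture. The motor was hidden behind the gripper in that picture, but I went nowhere near it.

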